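Fit a fresh filter in the solder fume extractor

ROBOT

A 6-joint arm with a two-finger parallel gripper is mounted at the origin on the work surface. World frame = base frame: x ahead of the robot, y to its left, z up, the work surface at z = 0. Lengths are in m, angles in rad, forces in N, time in s.
With the tool pointing down it reaches from about 0.275 to 0.725 m from the base axis. Payload 15.9 kg.
Tool frame: the origin (TCP) lies at the very end of the fingers, on their centre line; the grasp point (between the pads) lies 19 mm behind it; z points along the fingers, y is the line along which they close (so a half turn about z gives the same grasp; the last joint's range is limited). The gripper opens to 85 mm and grips with 20 to 120 N. Pads are 22 mm wide; open, the fingers measure 114 mm over their backs; the gripper's body (76 mm by 85 mm) begins 54 mm behind the grasp point. The pads swing forward as they close: fully open they stand 13 mm farther back than shut.
Start: joints at [1.274, 0.213, -0.034, 1.323, 0, 1.571], TCP at [0.146, 0.478, 0.231] pointing down, gripper open.
Joint ranges: [-2.98, 2.98], [-0.74, 1.72], [-1.14, 1.35], [-2.1, 2.04], [-1.57, 1.44], [-3.14, 3.14]. Speed limits (rad/s): [1.89, 1.89, 2.39, 2.57, 3.14, 3.14].

INTERFACE

Orientations are given as a rotation vector (axis times angle).
In Python, from workcell import telemetry, imaging, close_job gives the robot as it stands.
- The arm moves only by the shell command python3 -m jog 'ROWS'. ROWS is text: rows parted by semicolons, each of 7 numbers parted by spaces: the opening, from 0 (shut) to 1 (fully open), then the shift along the world's x, y, z in m, then the turn, a rotation vector about the world's x, y, z in degrees. A call has 1 to 12 rows; each row is the pose to reach, as a shift and turn from the pose commanded when the call began; what a row does not reach only later rows make up. A row lasts 1/12 s, in which the tool goes at most 41.7 mm and 7.16 degrees, less where a joint would pass 70% of its speed; a pose out of reach is approached as far as the arm can. A call with a gripper value outside its range is refused whole. The fingers move at their own pace and stop on an object; the grip force is fixed at half the most. Time passes only in rows, so rows that repeat a pose let the fingers close. It gives the time, the measured TCP pose, the force, the opening and the grip force at its end, in the units of the state.
- telemetry.state(): the state, without advancing time (a new reading comes with each control period).
- imaging.snapshot(name): name is "scene" or "top" or "wrist"; returns the picture (480x640x3 uint8, red, green, blue); there is no depth.
- imaging.camera_info(name): a dict with "fx", "fy", "cx", "cy" (pixels), "rvec" (rotation vector, rad) and "tvec" (3), from world to camera coordinates, as OpenCV has them. Camera axes: x right, y down, z forward; pixel columns grow to the right and rows downward; lengths in m; the calibration is good to about 2 mm. A picture is of the moment at which its call begins: read the wrist's pose just before it. camera_info takes no time and is no camera call; for the wrist camera it gives the pose at the moment of the call.
- close_job(): hands the job in; it is judged then, once.
The state is a dict: "t": time; "joints": joint angles; "joint_vel": joint speeds; "tau": joint torques, N m; "eef_pos": TCP position; "tool_rot": TCP orientation; "contact_force": force on the tool from outside, world axes, zero at the start; "ft_torque": the same for the moment, N m; "opening": opening from 0.0 (shut) to 1.0 (fully open); "grip_force": force on a finger pad.
Only numpy, scipy, OpenCV 4.12 (cv2) and the standard library are available. Lean on these libraries where they do the work, as an engineer would, in place of code of your own. Each camera call takes 0.05 s, during which the arm holds its last target. There are 200 camera calls.

TASK

The fume extractor on the repair bench needs its fresh filter: use the red-handled hook in the finger hole of the empty filter tray to pull the tray out to its stop, then put the hook back down on the bench. Lay the fresh filter flat in the tray, grip rib up, and slide the tray fully home. Drop nothing and do not disturb the screw dish, the desoldering pump or the screwdriver.

Things in the scene. Friction and masses are not known exactly. Their poses are not given: they have to be found in the camera images.
- extractor: Fume extractor, fixed: grey box, white top, 260 deep (x) x 240 wide (y) x 150 high mm; black gooseneck hose standing up from the rear half of its top. Origin: centre of its underside; x points from front to back, z up. Front face, with the filter tray, 130 mm from the origin on the -x side. Tray slot 151 mm wide, from 82 to 136 mm above the bench, under a 14 mm roof.
- tray (a joint): How far the filter tray is out, m: 0 = fully home (its black front panel, 148 wide x 50 high x 8 mm thick, flush with the extractor's front), 0.135 = at its stop. It slides level to the extractor's -x on stiff runners that hold it where it is left (2 N to move slowly, plus 8 N per m/s). Starts 0 to 12 mm out.
- lip (a point): Middle of the upper front edge of the tray's flat yellow pull lip, 116 mm above the bench; moves with the tray, axes as the extractor's. The lip sticks out level 34 mm in front of the black front panel, is 130 mm wide (y) and 4 mm thick; free space below it. The tray is pushed home on this edge.
- finger_hole (a point): Centre of the round 20 mm finger hole straight down through the yellow lip, at the lip's upper face (116 mm above the bench), 17 mm in front of the black panel and 17 mm behind the lip's front edge. Moves with the tray; axes as the extractor's (x from front to back, z up). Free space below.
- pocket (a point): Middle of the tray's slotted black floor (upper face, 91 mm above the bench), where the filter lies; 79 mm behind the finger hole; moves with the tray, axes as the extractor's. Pocket inside: 108 (x) x 128 mm (y); side and rear walls 15 mm high above the floor, 4 mm thick; front panel 43 mm. Whole pocket is clear of the extractor (by 15 mm) only with the tray at its stop.
- hook: Loose pull hook, 110 g. Red handle 100 long (x) x 20 wide (y) x 24 high mm, standing on its flat underside. Origin: centre of that underside; x points to the hooked end, z up. A 6 mm steel wire leaves the +x end, rises (centre line 31 mm up) and turns straight down at x = 170 mm; its tip ends level with the underside, so about 25 mm hangs below the wire.
- filter: Fresh panel filter, rigid, loose, 120 g: white frame 100 (x) x 120 (y) x 18 mm thick, grey pleats; on top, along x through the centre, a blue grip rib 60 long x 12 wide x 14 mm high (its top 32 mm above the underside). Origin: centre of the underside; z up. Fits the pocket with its x along the tray's x, either way round, 4 mm to spare on each side.
- hook_tip (a point): Lower end of the hook's down-turned tip, on its axis: at x = 170 mm, y = 0, z = 0 of the hook. Axes as the hook's.
- dish: Bystander: round steel dish of screws, 104 mm across, 28 mm high, loose. Origin: centre of its underside.
- pump: Bystander: blue desoldering pump lying on the bench, about 185 mm long (its x) and 20 mm thick, loose. Origin: about the middle of its barrel, at bench level.
- screwdriver: Bystander: green-handled screwdriver lying on the bench, 160 mm long (its x), loose. Origin: near its middle, at bench level.
Not all that is in view belongs to the job. What is shaped like the filter but green or purple is not meant.

How it is judged:
By the outcome, as a careful person would: the job done as asked, in the order asked, and still so for the second after the job is handed in, with the robot touching nothing.
It also fails if it takes over 72 s, if anything falls off the work surface, if the arm or the gripper's body presses on something with over 40 N, if the wrist force passes 120 N, or if a joint passes its speed limit or range.

## Working session

There is one attempt and no reset: what is moved stays moved. The work goes in short steps, Python scripts to look and compute and a shell command to move; the robot and the scene stay as the last step left them, time stands still between calls to the robot, and variables do not carry over. Pictures are saved under pics/ and viewed, at most 10 in all, crops included, and the job is handed in when it is done.

```bash
ls; mkdir -p pics; python3 - <<'E'
from workcell import telemetry, imaging
import cv2
for n in("scene","top"):
    cv2.imwrite(f"pics/{n}0.png",imaging.snapshot(n)[:,:,::-1]); print(imaging.camera_info(n))
print(telemetry.state())
E
```

```text
pics
{'fx': 574.8281045427426, 'fy': 574.8281045427426, 'cx': 319.94806018774005, 'cy': 249.41014760259446, 'rvec': array([ 2.08440449,  0.87796232, -0.42894611]), 'tvec': array([-0.33945977, -0.16993913,  1.70592505])}
{'fx': 440.40083505494454, 'fy': 440.40083505494454, 'cx': 314.2987108423318, 'cy': 245.88264237649875, 'rvec': array([ 2.15108761, -2.14100537,  0.11772866]), 'tvec': array([-0.02343147,  0.52039016,  0.98075502])}
{'t': 0.1, 'joints': array([ 1.27403190e+00,  2.13302013e-01, -3.50045644e-02,  1.32352583e+00,
        1.46105454e-05,  1.57080150e+00]), 'joint_vel': array([ 8.27101836e-04, -2.37328386e-03,  1.86258594e-03,  1.99983374e-04,
        6.36475430e-04,  1.21559424e-05]), 'tau': array([-1.53372948e-04, -6.87248325e+01,  4.87807453e+01,  1.22804302e-02,
       -3.51685264e-05, -2.27852621e-05]), 'eef_pos': array([0.14611406, 0.47783342, 0.23086487]), 'tool_rot': array([-4.64430974e-01, -3.10690401e+00,  1.60611630e-03]), 'contact_force': array([ 1.5520439 , -0.29835122,  0.13070023]), 'ft_torque': array([-0.0018364 , -0.05064728, -0.00015792]), 'grip_force': 0.0, 'opening': 1.0023098266638748}
```

View pics/scene0.png

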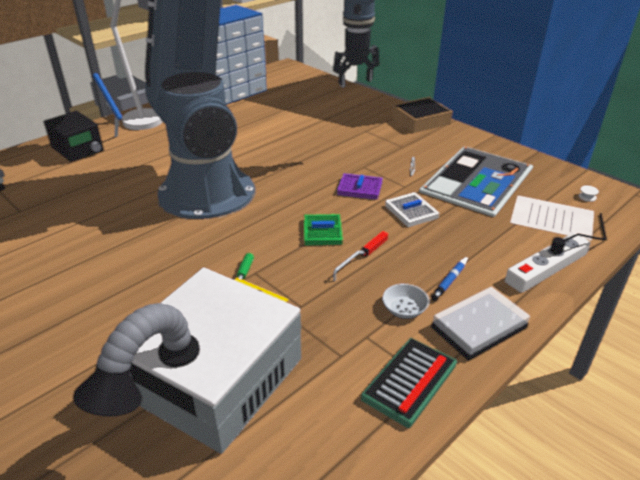

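View pics/top0.png

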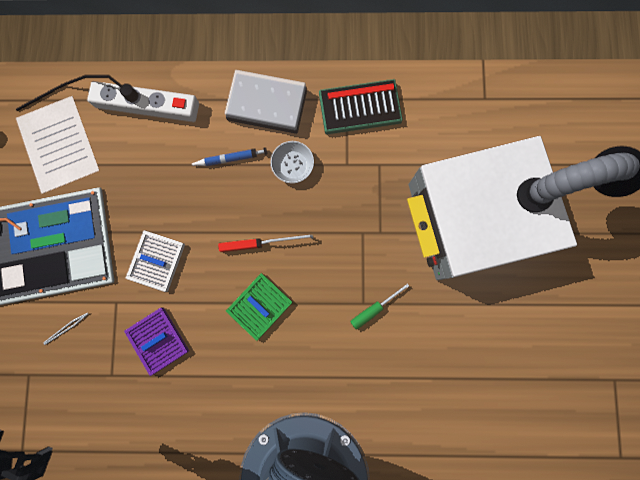

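Scene: filter candidates in the top view are white (155,262), green (260,307) and purple (157,341); I choose white. Hook candidates are the red handle with wire (240,245), the green screwdriver (370,315) and the red bar in the box (360,90); I choose the first. The yellow lip is at (423,226) and its hole at (422,226). The dish is at (292,162) and the pump at (232,158).

```bash
cat > h.py <<'E'
import numpy as np, cv2
from workcell import telemetry, imaging
def ray(n,uv,z,ci=None):
    c=ci or imaging.camera_info(n); R=cv2.Rodrigues(c["rvec"])[0]; t=c["tvec"]
    d=R.T@np.array([(uv[0]-c["cx"])/c["fx"],(uv[1]-c["cy"])/c["fy"],1]); o=-R.T@t
    return o+d*(z-o[2])/d[2]
def proj(n,P,ci=None):
    c=ci or imaging.camera_info(n)
    K=np.array([[c["fx"],0,c["cx"]],[0,c["fy"],c["cy"]],[0,0,1]])
    return cv2.projectPoints(np.atleast_2d(np.array(P,float)),c["rvec"],c["tvec"],K,None)[0][:,0]
def blob(hsv,lo,hi,box):
    m=cv2.inRange(hsv,lo,hi); k=np.zeros_like(m); x0,y0,x1,y1=box; k[y0:y1,x0:x1]=m[y0:y1,x0:x1]
    n,l,s,c=cv2.connectedComponentsWithStats(k); i=1+np.argmax(s[1:,4]); return (l==i).astype(np.uint8)
def rect(m,n,z,ci=None):
    cs=max(cv2.findContours(m,cv2.RETR_EXTERNAL,cv2.CHAIN_APPROX_NONE)[0],key=cv2.contourArea)[:,0]
    W=np.array([ray(n,p,z,ci)[:2] for p in cs.astype(float)])*1000
    (c,s,a)=cv2.minAreaRect(W.astype(np.float32)); return np.round(c,1),np.round(s,1),round(a,1)
E
python3 - <<'E'
from h import *
im=cv2.imread("pics/top0.png"); hs=cv2.cvtColor(im,cv2.COLOR_BGR2HSV)
m=blob(hs,(20,150,120),(35,255,255),(390,180,460,280)); print("lip z116",rect(m,"top",.116))
m=blob(hs,(0,180,80),(8,255,255),(200,225,270,260)); print("handle z24",rect(m,"top",.022))
m=blob(hs,(100,120,80),(125,255,255),(120,225,190,300)); print("rib z32",rect(m,"top",.032))
m=blob(hs,(0,0,150),(180,60,255),(120,225,190,300)); m=cv2.morphologyEx(m,cv2.MORPH_CLOSE,np.ones((9,9)));print("filter z18",rect(m,"top",.018))
m=blob(hs,(0,0,170),(180,40,255),(405,130,580,285)); print("ext top z150",rect(m,"top",.150))
print("hole",ray("top",(422.5,226),.116))
for n,p in dict(dish=(293,162),pumpL=(193,164),pumpR=(268,152),sdh=(355,324),sdt=(409,287),green=(260,307),board=(110,240),wireend=(314,238)).items(): print(n,ray("top",p,.015).round(3))
cv2.imwrite("pics/crop1.png",cv2.resize(im[135:355,115:460],None,fx=2.3,fy=2.3,interpolation=cv2.INTER_CUBIC))
E
```

```text
lip z116 (array([ 554.4, -251.3]), array([131.3,  35.4]), 14.6)
handle z24 (array([523.5, 159.8]), array([20.9, 89.2]), 7.0)
rib z32 (array([486.6, 354.6]), array([57.8, 10.1]), 72.1)
filter z18 (array([487.2, 355.5]), array([100.4, 121.2]), 72.1)
ext top z150 (array([ 592.2, -395.7]), array([237.1, 260.4]), 14.4)
hole [ 0.55301846 -0.25130727  0.116     ]
dish [0.726 0.032 0.015]
pumpL [0.721 0.274 0.015]
pumpR [0.751 0.093 0.015]
sdh [ 0.343 -0.115  0.015]
sdt [ 0.428 -0.24   0.015]
green [0.38  0.104 0.015]
board [0.535 0.464 0.015]
wireend [ 0.542 -0.02   0.015]
```

View pics/crop1.png

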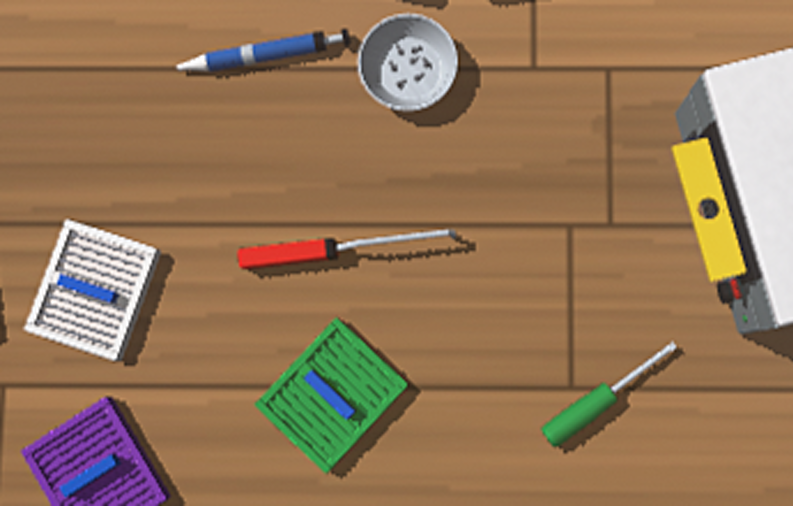

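The crop confirms three things. The white filter has its rib up. The red hook has its wire end at full-image pixel (312,236), upright. The yellow lip has its hole at (422,226).

```bash
python3 - <<'E'
from h import *
print("tip elbow z31",ray("top",(312,236.3),.031).round(4),"scene",proj("scene",[[.5245,.1545,.024],[.545,-.014,.031],[.554,-.251,.116],[.487,.355,.032]]).round())
s=telemetry.state(); R=cv2.Rodrigues(s["tool_rot"])[0]; print(R.round(3)); print("yaw y",np.degrees(np.arctan2(R[1,1],R[0,1])),s["joints"].round(3))
im=cv2.imread("pics/scene0.png"); hs=cv2.cvtColor(im,cv2.COLOR_BGR2HSV)
m=blob(hs,(0,180,80),(8,255,255),(330,220,400,290)); print("handle",rect(m,"scene",.016))
m=blob(hs,(100,150,80),(125,255,255),(390,190,435,220)); print("rib",rect(m,"scene",.028))
E
```

```text
tip elbow z31 [ 0.5431 -0.0155  0.031 ] scene [[373. 240.]
 [333. 270.]
 [256. 292.]
 [411. 202.]]
[[-0.956  0.292 -0.   ]
 [ 0.292  0.956 -0.001]
 [ 0.    -0.001 -1.   ]]
yaw y 72.9963545494923 [ 1.274  0.213 -0.035  1.324  0.     1.571]
handle (array([528.9, 160.1]), array([ 32.5, 106.2]), 6.5)
rib (array([490.7, 352.5]), array([60.7, 19.1]), 72.8)
```

```bash
python3 -m jog '1 0.378 -0.323 -0.11 0 0 -66.3;1 0.378 -0.323 -0.11 0 0 -66.3;1 0.378 -0.323 -0.11 0 0 -66.3;1 0.378 -0.323 -0.11 0 0 -66.3;1 0.378 -0.323 -0.11 0 0 -66.3;1 0.378 -0.323 -0.11 0 0 -66.3;1 0.378 -0.323 -0.11 0 0 -66.3;1 0.378 -0.323 -0.11 0 0 -66.3;1 0.378 -0.323 -0.11 0 0 -66.3;1 0.378 -0.323 -0.11 0 0 -66.3;1 0.378 -0.323 -0.11 0 0 -66.3;1 0.378 -0.323 -0.11 0 0 -66.3'; python3 -m jog '1 0 0 0 0 0 0'
```

```text
t: 1.1
eef_pos: [0.5185, 0.1591, 0.1226]
tool_rot: [-2.088, -2.347, 0.0]
contact_force: [1.1, 0.9, 0.5]
opening: 0.998
grip_force: 0.0
t: 1.18
eef_pos: [0.5206, 0.1564, 0.1211]
tool_rot: [2.093, 2.342, -0.003]
contact_force: [-0.5, -0.7, -0.9]
opening: 1.003
grip_force: 0.0
```

```bash
cat >> h.py <<'E'
def pose():
    s=telemetry.state(); R=cv2.Rodrigues(np.array(s["tool_rot"]))[0]
    return (s["eef_pos"]*1000).round(1), round(float(np.degrees(np.arctan2(R[1,1],R[0,1]))),1), s["contact_force"].round(1), round(s["t"],2)
E
python3 - <<'E'
from h import *
print(pose()); ci=imaging.camera_info("wrist"); im=imaging.snapshot("wrist")[:,:,::-1].copy(); cv2.imwrite("pics/w1.png",im)
hs=cv2.cvtColor(im,cv2.COLOR_BGR2HSV); m=blob(hs,(0,160,60),(8,255,255),(0,0,640,480)); print(rect(m,"wrist",.022,ci)); print(pose())
E
```

```text
(array([520.6, 156.4, 121.1]), 6.4, array([-0.5, -0.7, -0.9]), 1.18)
(array([524. , 159.4]), array([19.8, 93.6]), 7.0)
(array([518.7, 158.3, 121.7]), 6.5, array([-0.4,  0.5,  0.2]), 1.23)
```

View pics/w1.png

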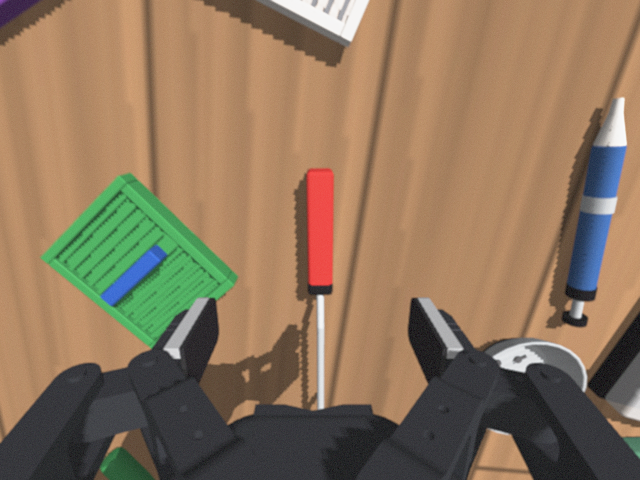

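The red handle lies at (320,230), centred between the fingers, at about (0.524, 0.155).

```bash
python3 -m jog '1 0.005 -0.003 -0.03 0 0 0;1 0.005 -0.003 -0.06 0 0 0.5;1 0.005 -0.003 -0.085 0 0 0.5;1 0.005 -0.003 -0.085 0 0 0.5;1 0.005 -0.003 -0.085 0 0 0.5;1 0.005 -0.003 -0.085 0 0 0.5'; python3 -c "
from h import *;print(pose())"
```

```text
t: 1.73
eef_pos: [0.5228, 0.1586, 0.0399]
tool_rot: [2.077, 2.357, 0.002]
contact_force: [0.5, 0.4, -0.2]
opening: 1.002
grip_force: 0.0
(array([522.8, 158.6,  39.9]), 7.2, array([ 0.5,  0.4, -0.2]), 1.73)
```

```bash
python3 -m jog '1 0.002 -0.003 -0.02 0 0 -0.3;1 0.002 -0.003 -0.035 0 0 -0.3;1 0.002 -0.003 -0.035 0 0 -0.3;1 0.002 -0.003 -0.035 0 0 -0.3'; python3 -m jog '0 0 0 0 0 0 0;0 0 0 0 0 0 0;0 0 0 0 0 0 0;0 0 0 0 0 0 0;0 0 0 0 0 0 0;0 0 0 0 0 0 0;0 0 0 0 0 0 0;0 0 0 0 0 0 0'
```

```text
t: 2.07
eef_pos: [0.5247, 0.1553, 0.0046]
tool_rot: [2.083, 2.351, 0.001]
contact_force: [0.3, 0.4, 0.4]
opening: 1.0
grip_force: 0.0
t: 2.73
eef_pos: [0.5248, 0.1551, 0.0039]
tool_rot: [2.084, 2.351, 0.001]
contact_force: [-1.2, 0.1, 6.7]
opening: 0.218
grip_force: 59.5
```

```bash
python3 -m jog '0 0 0 0.03 0 0 0;0 0 0 0.06 0 0 0;0 0 0 0.1 0 0 0;0 0 0 0.14 0 0 0;0 -0.002 -0.03 0.14 0 0 1;0 -0.005 -0.06 0.14 0 0 3;0 -0.008 -0.09 0.14 0 0 4;0 -0.01 -0.12 0.14 0 0 6;0 -0.01 -0.15 0.14 0 0 7.8;0 -0.012 -0.18 0.14 0 0 7.8;0 -0.013 -0.21 0.14 0 0 7.8;0 -0.014 -0.235 0.14 0 0 7.8'; python3 -m jog '0 0 -0.007 0 0 0 0;0 0 -0.007 0 0 0 0;0 0 -0.007 0 0 0 0'
python3 - <<'E'
from h import *
print(pose()); im=imaging.snapshot("top")[:,:,::-1].copy(); im2=imaging.snapshot("scene")[:,:,::-1].copy()
cv2.imwrite("pics/t2.png",im);cv2.imwrite("pics/s2.png",im2)
a=cv2.resize(im[180:280,340:460],(480,400),interpolation=cv2.INTER_CUBIC); b=cv2.resize(im2[220:320,200:280],(320,400),interpolation=cv2.INTER_CUBIC)
cv2.imwrite("pics/c2.png",np.hstack([a,b]))
E
```

```text
t: 3.73
eef_pos: [0.5099, -0.0819, 0.1433]
tool_rot: [-1.92, -2.487, 0.0]
contact_force: [0.5, -0.3, -0.8]
opening: 0.217
grip_force: 59.1
t: 3.98
eef_pos: [0.5103, -0.0868, 0.1432]
tool_rot: [-1.92, -2.486, -0.0]
contact_force: [-0.5, 0.8, -1.8]
opening: 0.22
grip_force: 59.1
(array([510.3, -86.8, 143.2]), 14.7, array([-0.5,  0.8, -1.8]), 3.98)
```

View pics/c2.png

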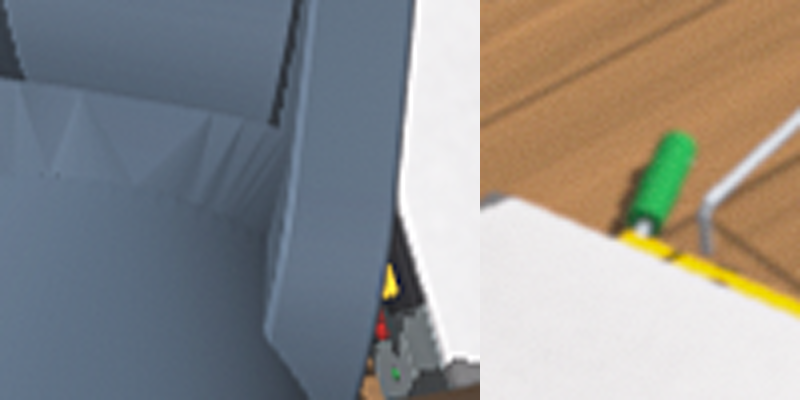

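```bash
python3 - <<'E'
from h import *
a=np.radians(-75.3);u=np.array([np.cos(a),np.sin(a)]);v=np.array([-u[1],u[0]]);T=np.array([510.3,-86.8])/1000
h=np.array([.5532,-.2513])
P=[[*(T+.170*u),.139],[*(T+.170*u),.170],[*(T+.173*u),.173],[*h,.116],[*(h-.017*u+.065*v),.116],[*(h-.017*u-.065*v),.116]]
print(proj("scene",P).round(1))
im2=cv2.imread("pics/s2.png"); x0,y0,x1,y1=225,255,300,310
cv2.imwrite("pics/c3.png",cv2.resize(im2[y0:y1,x0:x1],None,fx=10,fy=10,interpolation=cv2.INTER_NEAREST))
E
```

```text
[[255.3 283.2]
 [254.2 271.5]
 [253.2 271.2]
 [255.9 291.6]
 [286.8 297.9]
 [235.8 276.5]]
```

View pics/c3.png

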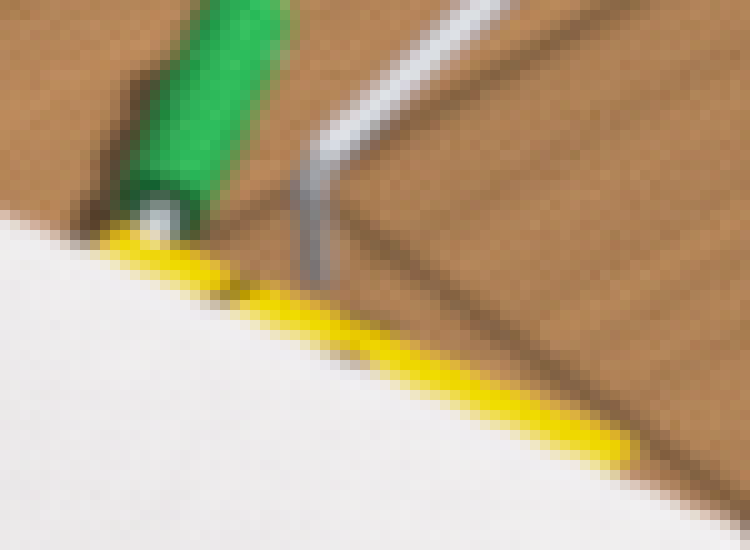

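The tip is at (257,283) and the visible front edge of the hole at (260,290). Both are offset from prediction by the same +1.6 px, so the tip is over the hole to about 2 mm. Lowering.

```bash
python3 -m jog '0 0 0 -0.01 0 0 0;0 0 0 -0.02 0 0 0;0 0 0 -0.025 0 0 0;0 0 0 -0.03 0 0 0'; python3 -m jog '0 0 0 -0.005 0 0 0;0 0 0 -0.01 0 0 0;0 0 0 -0.015 0 0 0;0 0 0 -0.015 0 0 0'
python3 - <<'E'
from h import *
im2=imaging.snapshot("scene")[:,:,::-1]; x0,y0,x1,y1=225,255,300,310
cv2.imwrite("pics/c4.png",cv2.resize(im2[y0:y1,x0:x1],None,fx=8,fy=8,interpolation=cv2.INTER_NEAREST))
E
```

```text
t: 4.42
eef_pos: [0.5098, -0.0865, 0.112]
tool_rot: [-1.918, -2.487, 0.001]
contact_force: [-0.1, -0.4, -0.8]
opening: 0.218
grip_force: 59.1
t: 4.75
eef_pos: [0.5099, -0.087, 0.0973]
tool_rot: [-1.919, -2.486, 0.001]
contact_force: [-0.6, 0.1, -0.5]
opening: 0.216
grip_force: 59.1
```

View pics/c4.png

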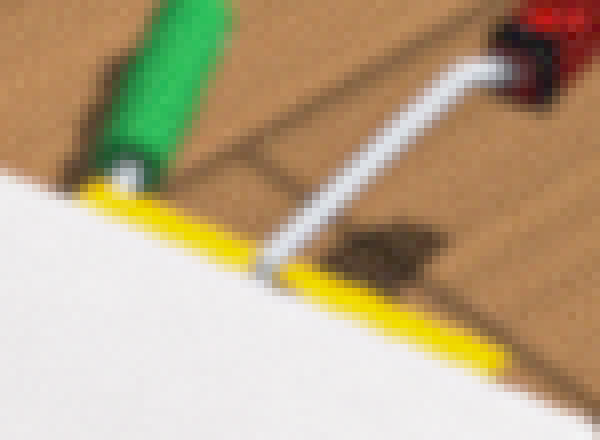

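The wire crosses the lip at (265,265) in the crop and enters the hole with no contact force. Pulling along (-0.252, 0.968).

```bash
python3 -m jog '0 -0.0025 0.01 0 0 0 0;0 -0.005 0.019 0 0 0 0;0 -0.0075 0.029 0 0 0 0;0 -0.01 0.0385 0 0 0 0;0 -0.0125 0.048 0 0 0 0;0 -0.015 0.058 0 0 0 0;0 -0.0175 0.067 0 0 0 0;0 -0.02 0.077 0 0 0 0;0 -0.0225 0.0865 0 0 0 0;0 -0.025 0.096 0 0 0 0;0 -0.0275 0.106 0 0 0 0;0 -0.03 0.1155 0 0 0 0'; python3 -m jog '0 -0.001 0.005 0 0 0 0;0 -0.0025 0.0097 0 0 0 0;0 -0.0035 0.0135 0 0 0 0;0 -0.004 0.015 0 0 0 0'
```

```text
t: 5.8
eef_pos: [0.4801, 0.0295, 0.0983]
tool_rot: [1.919, 2.487, 0.0]
contact_force: [1.5, -3.5, -0.4]
opening: 0.22
grip_force: 59.1
t: 6.13
eef_pos: [0.4763, 0.0439, 0.0983]
tool_rot: [-1.919, -2.488, -0.0]
contact_force: [0.9, -2.4, -1.2]
opening: 0.219
grip_force: 59.1
```

Pulled about 134 mm so far; creep on until the stop is felt.

```bash
python3 -m jog '0 -0.0005 0.002 0 0 0 0;0 -0.001 0.004 0 0 0 0;0 -0.001 0.004 0 0 0 0'; python3 -m jog '0 -0.0005 0.002 0 0 0 0;0 -0.001 0.004 0 0 0 0;0 -0.001 0.004 0 0 0 0'
```

```text
t: 6.38
eef_pos: [0.4761, 0.0459, 0.0985]
tool_rot: [1.919, 2.483, -0.003]
contact_force: [5.4, -17.2, -1.6]
opening: 0.223
grip_force: 59.0
t: 6.63
eef_pos: [0.4762, 0.0467, 0.0987]
tool_rot: [1.918, 2.477, -0.01]
contact_force: [12.3, -46.2, -2.8]
opening: 0.222
grip_force: 58.8
```

```bash
python3 -m jog '0 -0.0005 0.001 0 0 0 0;0 -0.0005 0.002 0 0 0 0;0 -0.0005 0.002 0 0 0 0'
```

```text
t: 6.88
eef_pos: [0.4762, 0.0475, 0.0988]
tool_rot: [1.918, 2.474, -0.011]
contact_force: [16.2, -54.7, -1.2]
opening: 0.22
grip_force: 58.8
```

```bash
python3 -m jog '0 0.001 -0.004 0 0 0 0;0 0.002 -0.007 0 0 0 0;0 0.0025 -0.0095 0 0 0 0;0 0.0025 -0.0095 0 0 0 0'; python3 -m jog '0 0 0 0.01 0 0 0;0 0 0 0.02 0 0 0'
```

```text
t: 7.22
eef_pos: [0.4763, 0.0438, 0.0982]
tool_rot: [-1.919, -2.486, -0.0]
contact_force: [-0.1, -0.4, -1.0]
opening: 0.216
grip_force: 59.1
t: 7.38
eef_pos: [0.4758, 0.0442, 0.1188]
tool_rot: [-1.918, -2.487, 0.001]
contact_force: [0.1, -0.3, -0.8]
opening: 0.218
grip_force: 59.1
```

```bash
python3 -m jog '0 0 0 0.02 0 0 0;0 0 0 0.04 0 0 0;0 0.01 0.025 0.045 0 0 -2;0 0.025 0.055 0.03 0 0 -4;0 0.04 0.085 -0.01 0 0 -6;0 0.049 0.111 -0.04 0 0 -7.6;0 0.049 0.111 -0.07 0 0 -7.6;0 0.049 0.111 -0.095 0 0 -7.6;0 0.049 0.111 -0.105 0 0 -7.6;0 0.049 0.111 -0.11 0 0 -7.6;0 0.049 0.111 -0.11 0 0 -7.6'; python3 -c "
from h import *;print(pose())"
```

```text
t: 8.3
eef_pos: [0.5255, 0.1549, 0.0089]
tool_rot: [2.08, 2.355, 0.0]
contact_force: [-0.3, 0.0, -2.0]
opening: 0.222
grip_force: 59.1
(array([525.5, 154.9,   8.9]), 7.1, array([-0.3,  0. , -2. ]), 8.3)
```

```bash
python3 -m jog '0 0 0 -0.002 0 0 0;0 0 0 -0.004 0 0 0;0 0 0 -0.005 0 0 0;0 0 0 -0.005 0 0 0'; python3 -m jog '0.35 0 0 0 0 0 0;0.5 0 0 0 0 0 0;0.7 0 0 0 0 0 0;0.7 0 0 0 0 0 0;0.7 0 0 0.03 0 0 0;0.7 0 0 0.07 0 0 0;0.7 0 0 0.1 0 0 0;0.7 0 0 0.12 0 0 0;0.7 0 0 0.12 0 0 0'
```

```text
t: 8.63
eef_pos: [0.5259, 0.1549, 0.004]
tool_rot: [2.08, 2.354, 0.002]
contact_force: [0.3, 0.4, -0.8]
opening: 0.219
grip_force: 59.2
t: 9.38
eef_pos: [0.5275, 0.1556, 0.1278]
tool_rot: [2.077, 2.352, 0.008]
contact_force: [1.4, -0.1, 0.4]
opening: 0.705
grip_force: 0.0
```

```bash
python3 -m jog '0.7 -0.01 0.04 0 0 0 -5;0.7 -0.018 0.08 0 0 0 -10;0.7 -0.026 0.12 0 0 0 -15;0.7 -0.034 0.16 0 0 0 -20;0.7 -0.04 0.2 0 0 0 -25;0.7 -0.04 0.2 0 0 0 -25;0.7 -0.04 0.2 0 0 0 -25;0.7 -0.04 0.2 0 0 0 -25'
python3 - <<'E'
from h import *
print(pose()); ci=imaging.camera_info("wrist"); im=imaging.snapshot("wrist")[:,:,::-1].copy()
hs=cv2.cvtColor(im,cv2.COLOR_BGR2HSV); m=blob(hs,(100,120,60),(125,255,255),(200,100,440,420)); print(m.sum(),rect(m,"wrist",.030,ci)); print(pose())
im=imaging.snapshot("top")[:,:,::-1].copy(); cv2.imwrite("pics/t3.png",im);hs=cv2.cvtColor(im,cv2.COLOR_BGR2HSV)
m=blob(hs,(20,150,120),(35,255,255),(330,180,460,280)); print("lip z116",rect(m,"top",.116))
m=blob(hs,(0,180,80),(8,255,255),(200,225,270,260)); print("handle",rect(m,"top",.022))
m=blob(hs,(0,0,170),(180,40,255),(405,130,580,285)); print("ext top z150",rect(m,"top",.150))
E
```

```text
t: 10.05
eef_pos: [0.4851, 0.3546, 0.1227]
tool_rot: [2.538, 1.851, -0.002]
contact_force: [0.0, -0.0, -0.1]
opening: 0.701
grip_force: 0.0
(array([485.1, 354.6, 122.7]), -17.8, array([ 0. , -0. , -0.1]), 10.05)
1135 (array([487.7, 354.5]), array([61.4, 11.2]), 72.2)
(array([485.4, 354.1, 122.9]), -17.9, array([ 0.3, -1.3,  0.4]), 10.1)
lip z116 (array([ 522. , -125.7]), array([131.5,  35.3]), 14.5)
handle (array([523. , 158.4]), array([20.5, 89. ]), 7.4)
ext top z150 (array([ 589.2, -384.7]), array([237.3, 283.2]), 14.4)
```

```bash
python3 - <<'E'
from h import *
im=cv2.imread("pics/t3.png"); a=np.radians(-75.5);u=np.array([np.cos(a),np.sin(a)]);v=np.array([-u[1],u[0]])
p=np.array([.5415,-.2017]); x0,y0=330,170; f=6
big=cv2.resize(im[y0:y0+100,x0:x0+130],None,fx=f,fy=f,interpolation=cv2.INTER_CUBIC)
for w,l,z,c in((128,108,.091,(0,255,0)),(136,0,.106,(0,0,255))):
    pts=[[*(p+(i*l/2 if l else (58 if i>0 else -54))/1000*u+j*w/2000*v),z] for i,j in((-1,-1),(1,-1),(1,1),(-1,1))]
    q=(proj("top",pts)-[x0,y0]+.5)*f; cv2.polylines(big,[q.astype(np.int32)],True,c,1)
cv2.imwrite("pics/c5.png",big)
E
```

```text
(no output)
```

View pics/c5.png

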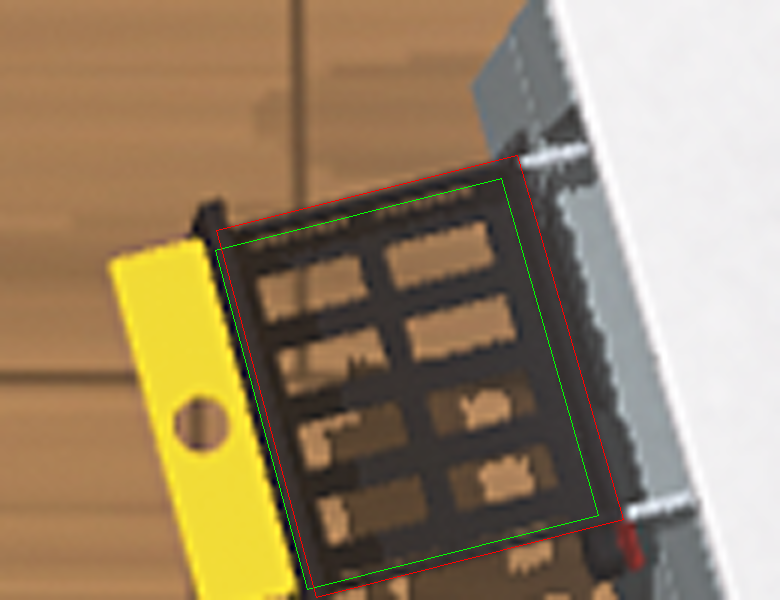

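```bash
python3 -m jog '0.7 0.001 0 -0.03 0 0 0;0.7 0.0022 0.0005 -0.06 0 0 0;0.7 0.0022 0.0005 -0.08 0 0 0;0.7 0.0022 0.0005 -0.095 0 0 0;0.7 0.0022 0.0005 -0.1 0 0 0;0.7 0.0022 0.0005 -0.1 0 0 0;0.7 0.0022 0.0005 -0.1 0 0 0'
```

```text
t: 10.73
eef_pos: [0.4881, 0.3551, 0.0241]
tool_rot: [-2.541, -1.848, -0.001]
contact_force: [0.8, 0.3, 0.0]
opening: 0.702
grip_force: 0.0
```

The overlay matches the tray edges (red outline on the outer walls, hole at (201,425) in the crop) to about 1–2 mm. Pocket is at (0.5415, -0.2017). Gripping the rib.

```bash
python3 -m jog '0.5 -0.0005 -0.0005 -0.003 0 0 0;0.2 -0.0005 -0.0005 -0.003 0 0 0;0 -0.0005 -0.0005 -0.003 0 0 0;0 -0.0005 -0.0005 -0.003 0 0 0;0 -0.0005 -0.0005 -0.003 0 0 0;0 -0.0005 -0.0005 -0.003 0 0 0;0 -0.0005 -0.0005 -0.003 0 0 0;0 -0.0005 -0.0005 -0.003 0 0 0;0 -0.0005 -0.0005 -0.003 0 0 0'; python3 -m jog '0 0 0 0.02 0 0 0;0 0 0 0.04 0 0 0;0 0 0 0.06 0 0 0;0 0 0 0.06 0 0 0'
```

```text
t: 11.48
eef_pos: [0.4874, 0.3552, 0.0211]
tool_rot: [2.54, 1.849, 0.002]
contact_force: [-1.3, -0.7, 6.6]
opening: 0.115
grip_force: 59.6
t: 11.82
eef_pos: [0.4887, 0.3562, 0.0843]
tool_rot: [-2.54, -1.849, -0.008]
contact_force: [-0.1, 0.3, -1.4]
opening: 0.117
grip_force: 58.9
```

```bash
python3 -m jog '0 0 0 0.03 0 0 0;0 0 0 0.06 0 0 0;0 0.002 -0.02 0.09 0 0 2;0 0.004 -0.05 0.106 0 0 4;0 0.007 -0.08 0.106 0 0 6;0 0.01 -0.11 0.106 0 0 8;0 0.014 -0.14 0.106 0 0 10;0 0.017 -0.17 0.106 0 0 12;0 0.02 -0.2 0.106 0 0 14;0 0.023 -0.23 0.106 0 0 16;0 0.026 -0.26 0.106 0 0 18;0 0.028 -0.28 0.106 0 0 20'; python3 -m jog '0 0.003 -0.03 0 0 0 2;0 0.006 -0.06 0 0 0 4;0 0.009 -0.09 0 0 0 6;0 0.012 -0.12 0 0 0 8;0 0.015 -0.15 0 0 0 10;0 0.018 -0.18 0 0 0 12;0 0.021 -0.21 0 0 0 12.3;0 0.024 -0.24 0 0 0 12.3;0 0.026 -0.265 0 0 0 12.3;0 0.026 -0.277 0 0 0 12.3;0 0.026 -0.277 0 0 0 12.3;0 0.026 -0.277 0 0 0 12.3'; python3 -c "
from h import *;print(pose())"
```

```text
t: 12.82
eef_pos: [0.5149, 0.0726, 0.186]
tool_rot: [2.179, 2.262, -0.001]
contact_force: [-0.5, -0.6, -1.5]
opening: 0.121
grip_force: 58.9
t: 13.82
eef_pos: [0.5408, -0.202, 0.1859]
tool_rot: [-1.926, -2.481, -0.0]
contact_force: [-0.3, -0.0, -0.8]
opening: 0.115
grip_force: 58.9
(array([ 540.8, -202. ,  185.9]), 14.3, array([-0.3, -0. , -0.8]), 13.82)
```

```bash
python3 -m jog '0 0.0005 0 -0.02 0 0 0.2;0 0.0005 0 -0.035 0 0 0.2;0 0.0005 0 -0.045 0 0 0.2;0 0.0005 0 -0.05 0 0 0.2;0 0.0005 0 -0.055 0 0 0.2;0 0.0005 0 -0.06 0 0 0.2;0 0.0005 0 -0.06 0 0 0.2'; python3 -m jog '0 0 0 -0.003 0 0 0;0 0 0 -0.006 0 0 0;0 0 0 -0.009 0 0 0;0 0 0 -0.011 0 0 0;0 0 0 -0.011 0 0 0'
```

```text
t: 14.4
eef_pos: [0.5415, -0.2017, 0.1258]
tool_rot: [-1.921, -2.486, 0.0]
contact_force: [-0.3, 0.1, -2.1]
opening: 0.117
grip_force: 58.9
t: 14.82
eef_pos: [0.5414, -0.202, 0.1148]
tool_rot: [-1.921, -2.485, 0.0]
contact_force: [0.1, 0.3, -1.6]
opening: 0.121
grip_force: 58.9
```

Inside the walls with no contact; setting down.

```bash
python3 -m jog '0 0 0 -0.001 0 0 0;0 0 0 -0.002 0 0 0;0 0 0 -0.003 0 0 0;0 0 0 -0.003 0 0 0'
```

```text
t: 15.15
eef_pos: [0.5415, -0.202, 0.1122]
tool_rot: [-1.921, -2.486, 0.0]
contact_force: [0.2, -0.1, -1.5]
opening: 0.117
grip_force: 58.9
```

```bash
python3 -m jog '0 0 0 -0.001 0 0 0;0 0 0 -0.001 0 0 0;0 0 0 -0.001 0 0 0'; python3 -m jog '0.25 0 0 0 0 0 0;0.35 0 0 0 0 0 0;0.4 0 0 0 0 0 0;0.4 0 0 0 0 0 0;0.4 0 0 0.02 0 0 0;0.4 0 0 0.05 0 0 0;0.4 0 0 0.09 0 0 0;0.4 0 0 0.12 0 0 0'
```

```text
t: 15.4
eef_pos: [0.5417, -0.2022, 0.112]
tool_rot: [1.921, 2.485, -0.0]
contact_force: [-2.8, 0.2, 9.3]
opening: 0.118
grip_force: 60.0
t: 16.07
eef_pos: [0.5415, -0.202, 0.2338]
tool_rot: [1.921, 2.485, 0.0]
contact_force: [1.3, -0.3, 0.9]
opening: 0.4
grip_force: 0.0
```

```bash
python3 -m jog '0.2 -0.008 0.03 0 0 0 0;0 -0.016 0.06 0 0 0 0;0 -0.024 0.09 0 0 0 0;0 -0.031 0.12 0 0 0 0;0 -0.037 0.142 0 0 0 0;0 -0.037 0.142 0 0 0 0;0 -0.037 0.142 -0.03 0 0 0;0 -0.037 0.142 -0.06 0 0 0;0 -0.037 0.142 -0.09 0 0 0;0 -0.037 0.142 -0.12 0 0 0;0 -0.037 0.142 -0.134 0 0 0;0 -0.037 0.142 -0.134 0 0 0'
python3 - <<'E'
from h import *
print(pose()); im=imaging.snapshot("top")[:,:,::-1].copy(); s=imaging.snapshot("scene")[:,:,::-1]
a=cv2.resize(im[150:290,330:470],(560,560),interpolation=cv2.INTER_CUBIC); b=cv2.resize(s[190:330,220:280],(240,560))
cv2.imwrite("pics/c6.png",np.hstack([a,b]))
E
```

```text
t: 17.07
eef_pos: [0.5025, -0.06, 0.0942]
tool_rot: [-1.919, -2.482, 0.004]
contact_force: [-0.3, 0.0, 0.3]
opening: 0.0
grip_force: 0.0
(array([502.5, -60. ,  94.2]), 14.6, array([-0.3,  0. ,  0.3]), 17.07)
```

View pics/c6.png

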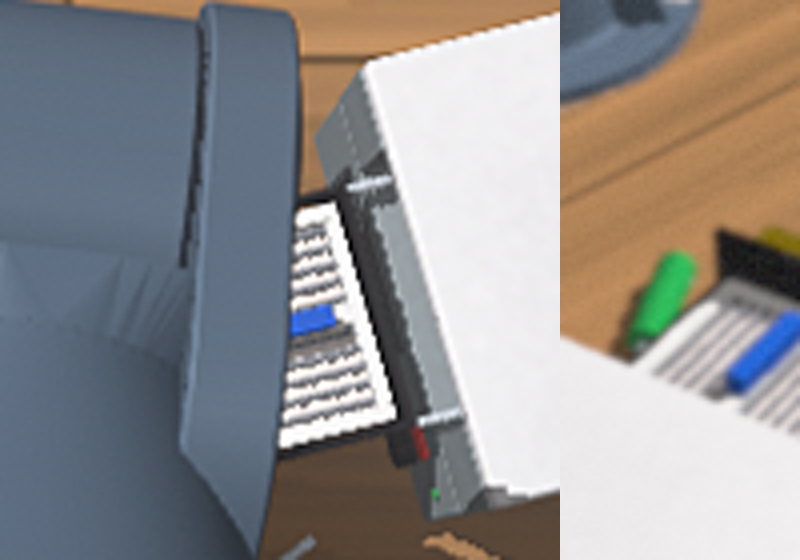

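The filter lies flat inside the walls, rib up at (312,322). Pushing the lip now.

```bash
python3 -m jog '0 0.004 -0.01 0.004 0 0 0;0 0.007 -0.019 0.004 0 0 0;0 0.009 -0.028 0.004 0 0 0;0 0.011 -0.036 0.004 0 0 0;0 0.013 -0.044 0.004 0 0 0;0 0.015 -0.052 0.004 0 0 0;0 0.017 -0.06 0.004 0 0 0;0 0.019 -0.068 0.004 0 0 0;0 0.021 -0.075 0.004 0 0 0;0 0.023 -0.082 0.004 0 0 0'; python3 -m jog '0 0.0025 -0.01 0 0 0 0;0 0.005 -0.019 0 0 0 0;0 0.0075 -0.029 0 0 0 0;0 0.01 -0.0385 0 0 0 0;0 0.0125 -0.048 0 0 0 0;0 0.015 -0.058 0 0 0 0;0 0.016 -0.063 0 0 0 0;0 0.016 -0.063 0 0 0 0'
```

```text
t: 18.0
eef_pos: [0.5275, -0.1428, 0.1012]
tool_rot: [-1.921, -2.485, 0.0]
contact_force: [-1.1, 1.9, 1.7]
opening: 0.0
grip_force: 1.3
t: 18.67
eef_pos: [0.544, -0.2064, 0.1012]
tool_rot: [1.922, 2.484, -0.0]
contact_force: [0.2, 0.6, 0.4]
opening: 0.001
grip_force: 0.0
```

```bash
python3 -m jog '0 0.001 -0.004 0 0 0 0;0 0.002 -0.008 0 0 0 0;0 0.003 -0.012 0 0 0 0;0 0.0035 -0.014 0 0 0 0;0 0.0035 -0.014 0 0 0 0'; python3 -m jog '0 0.0005 -0.002 0 0 0 0;0 0.001 -0.004 0 0 0 0;0 0.0015 -0.006 0 0 0 0;0 0.0015 -0.006 0 0 0 0'
```

```text
t: 19.08
eef_pos: [0.5472, -0.2194, 0.1013]
tool_rot: [1.921, 2.485, -0.0]
contact_force: [-0.7, 0.2, 0.8]
opening: -0.001
grip_force: 0.0
t: 19.42
eef_pos: [0.5487, -0.2254, 0.1013]
tool_rot: [1.921, 2.485, -0.0]
contact_force: [-0.2, -0.7, -0.5]
opening: 0.003
grip_force: 0.0
```

```bash
python3 -m jog '0 0.0005 -0.002 0 0 0 0;0 0.001 -0.004 0 0 0 0'; python3 -m jog '0 0.0005 -0.002 0 0 0 0;0 0.001 -0.004 0 0 0 0'
python3 - <<'E'
from h import *
s=imaging.snapshot("scene")[:,:,::-1]; cv2.imwrite("pics/s7.png",s); w=imaging.snapshot("wrist")[:,:,::-1]
cv2.imwrite("pics/c7.png",np.hstack([cv2.resize(s[240:330,200:310],(440,360)),cv2.resize(w[210:480,180:450],(360,360))]))
E
```

```text
t: 19.58
eef_pos: [0.5496, -0.229, 0.1013]
tool_rot: [-1.921, -2.486, -0.0]
contact_force: [0.3, 2.4, 0.3]
opening: -0.003
grip_force: 1.1
t: 19.75
eef_pos: [0.5499, -0.2304, 0.1011]
tool_rot: [-1.917, -2.483, -0.006]
contact_force: [-8.5, 35.2, 14.0]
opening: 0.004
grip_force: 18.1
```

View pics/c7.png

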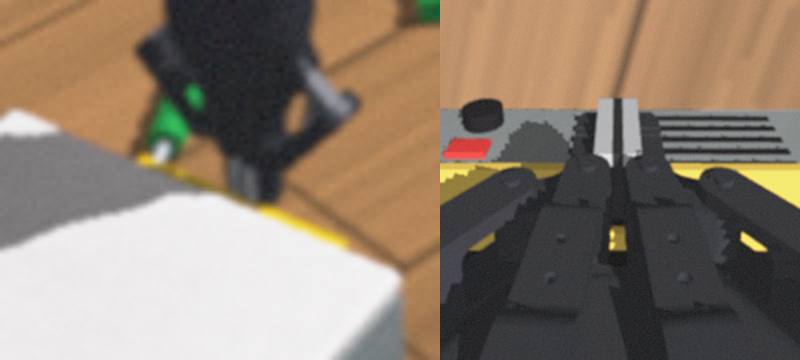

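The fingertips are on the yellow lip and the force jumped to 35 N, so the tray has hit its home stop. Backing off to check numerically.

```bash
python3 -m jog '0 -0.001 0.004 0 0 0 0;0 -0.005 0.02 0 0 0 0;0 -0.01 0.04 0 0 0 0;0 -0.015 0.06 0.02 0 0 0;0 -0.03 0.09 0.06 0 0 0;0 -0.05 0.13 0.1 0 0 0;0 -0.06 0.17 0.14 0 0 0;0 -0.08 0.21 0.15 0 0 0;0 -0.1 0.25 0.15 0 0 0;0 -0.12 0.29 0.15 0 0 0;0 -0.14 0.33 0.15 0 0 0;0 -0.15 0.36 0.15 0 0 0'; python3 -m jog '0 -0.01 0.04 0 0 0 0;0 -0.03 0.08 0 0 0 0;0 -0.06 0.12 0 0 0 0;0 -0.08 0.16 0 0 0 0;0 -0.1 0.2 0 0 0 0;0 -0.13 0.23 0 0 0 0;0 -0.15 0.26 0 0 0 0;0 -0.15 0.26 0 0 0 0'
python3 - <<'E'
from h import *
print(pose()); im=imaging.snapshot("top")[:,:,::-1].copy(); cv2.imwrite("pics/t8.png",im);hs=cv2.cvtColor(im,cv2.COLOR_BGR2HSV)
m=blob(hs,(20,150,120),(35,255,255),(390,180,460,280)); print("lip z116",rect(m,"top",.116))
m=blob(hs,(0,180,80),(8,255,255),(200,225,270,260)); print("handle",rect(m,"top",.022))
d=cv2.absdiff(im,cv2.imread("pics/top0.png")).max(2)
for n,b in dict(dish=(265,140,320,190),pump=(190,145,268,170),sd=(345,280,415,335),green=(225,270,300,345)).items(): print(n,(d[b[1]:b[3],b[0]:b[2]]>40).sum())
E
```

```text
t: 20.85
eef_pos: [0.4155, 0.091, 0.2505]
tool_rot: [1.922, 2.484, 0.001]
contact_force: [0.7, 1.1, 0.0]
opening: 0.007
grip_force: 0.0
t: 21.52
eef_pos: [0.2637, 0.3533, 0.2498]
tool_rot: [-1.917, -2.488, -0.001]
contact_force: [1.1, 0.1, 0.3]
opening: 0.002
grip_force: 0.0
(array([263.7, 353.3, 249.8]), 14.8, array([1.1, 0.1, 0.3]), 21.52)
lip z116 (array([ 555.6, -256.1]), array([131.3,  35.2]), 14.6)
handle (array([522.8, 158.6]), array([20.8, 88.4]), 7.4)
dish 0
pump 0
sd 0
green 0
```

```bash
python3 -c "
from workcell import close_job;print(close_job())"
```

```text
the job is handed in; nothing more can be done
None
```

Job handed in at about 21.6 s: I pulled the tray to its stop, put the hook back on the bench, laid the filter flat with its rib up and slid the tray home. The top camera measured about 135 mm of tray travel, and the dish, pump and screwdriver have not moved.

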